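# Fish the spacer ring out from behind the clay press guard

## Task

A flat steel spacer ring has fallen behind the fixed bar guard of the clay press. Take the hooked rod from its wooden rest, reach in under the guard and, with the hook only, gently draw the ring out along the bed until you feel it come up against the low adjustable end stop, keeping a light pull of about 6 N on it there for a good second. Leave the ring lying flat against the stop, put the rod back in its rest as it was, and leave the other things alone.

Things in the scene. Friction and masses are not known exactly. Their poses are not given: they have to be found in the camera images.
- rod_grip (a point): Centre of the 80 g hooked rod's wooden handle: 110 mm long (x), 16 wide (y), 22 high (z). An 8 mm aluminium shaft runs on along +x on the same axis; 200 mm from this point it turns straight down (-z) into the hook end. At the start it lies level in its rest, hook down, free at both sides and below (46 mm) from 39 mm behind to 79 mm ahead of this point, between the rest's posts.
- rod_tip (a point): Lowest point of the rod's rounded, 8 mm thick hook end, at x 200, y 0, z -40 mm from rod_grip in the rod's axes; same axes.
- rest_seat (a point): Where rod_grip lies when the rod is in its rest, 67 mm above the table; x along the rod to the hook, z up. The rest is fixed: two wooden posts, 45 mm behind (under the handle) and 85 mm ahead (under the shaft), each with an open-topped flared notch, 3 mm (handle) and 2 mm (shaft) spare each side; flares rise to 22 mm above the notch floors, at most 31 mm to each side.
- ring_center (a point): Centre (half-way up) of the dropped flat steel ring: 70 mm outside, 38 mm hole, 8 mm thick, 110 to 230 g. It starts flat on the press bed under the guard, its centre 60 to 115 mm behind the guard's front edge.
- press: Fixed hand-cranked clay press. Origin at table height under the middle of the guard's front edge; x points in under the guard, y across, z up. Bed top 20 mm up, x = -165 to 260 mm; side rails 12 mm above it, inner faces y = +-80 mm. The end stop, a rigid bar across the bed 14 mm wide and 8 mm high, is clamped so that its inner face is anywhere from x = -135 to -95 mm: not measured, find it by feel.
- guard: Fixed steel bar guard of the press, same origin and axes: roof of bars along x, gaps of 19 mm, from x = 0 to 169 mm, front cross bar at x = 0 to 8 mm; posts and bars at the sides (y = +-95 mm). Open in front, towards -x: 78 mm free height over the bed. Its top is 108 mm above the table. Behind it the press's rollers and 170 mm high cheeks start at x = 177 mm.
- mug: White mug, 76 mm wide, 90 mm high; origin under its centre. Leave alone.
- cutter: Thin steel round cutter, 60 mm wide, 30 mm high; origin under its centre. Leave alone.
- plate: Small white dish, 100 mm wide, 20 mm high; origin under its centre. Leave alone.
Things that resemble listed ones, but are neither listed nor needed, are in the scene too. What is meant by the part that bears ring_center is not orange or purple, and is the larger of those in its own colour.

How it is judged:
On the way, in this order (a step that is already met when the one before it is completed fails the run):
1. the ring has been drawn clear of the guard, flat on the bed (x of ring_center in the frame of press below -0.036 m and z of ring_center in the frame of press below 0.032 m and angle between ring_center's own z axis and vertical below 0.15 rad), for 0.05 s.
2. the hook keeps the ring pulled against the end stop with a light pull (over 3 N, never over 14 N) for 0.6 s (contact force between ring and stop above 3 N and contact force between rod and ring above 3 N), for 0.6 s.
At the end, for the whole second after the job is handed in: The ring lies flat on the bed and at rest against the end stop (within 5 mm); the rod is released and at rest in its rest, within 20 mm of where it lay (not more than 5 mm high) and within 0.08 rad of its direction (x of ring_center in the frame of stop between -0.075 and -0.065 m and z of ring_center in the frame of press below 0.028 m and angle between ring_center's own z axis and vertical below 0.08 rad and linear speed of each of ring, rod below 0.01 m/s and distance between rod_grip and rest_seat below 0.02 m and z of rod_grip in the frame of rest_seat below 0.005 m and angle between the x axis of rod_grip and the x axis of rest_seat, either way round below 0.08 rad); the robot touches nothing.
It fails at once if the robot's hand or arm touches the ring (contact force between any of the fingers, the arm and ring above 0.5 N).
It fails at once if the ring is pulled against the end stop with more than 14 N (contact force between ring and stop above 14 N).
It fails at once if the rod is pressed on the press (bed, guard or stop) with more than 20 N (contact force between rod and press above 20 N).
It fails at once if the robot knocks the press or guard with more than 20 N (contact force between any of the fingers, the arm and press above 20 N).
It fails at once if a bystander is moved more than 15 mm (distance of any of mug, cutter, plate from where it was at the start of the episode above 0.015 m).
It also fails if it takes over 70 s, if anything falls off the work surface, if the arm or the gripper's body presses on something with over 40 N, if the wrist force passes 120 N, or if a joint passes its speed limit or range.

## Robot

A 7-joint arm with a two-finger parallel gripper is mounted at the origin on the work surface. World frame = base frame: x ahead of the robot, y to its left, z up, the work surface at z = 0. Lengths are in m, angles in rad, forces in N, time in s.
With the tool pointing down it reaches from about 0.35 to 0.9 m from the base axis. Payload 7.2 kg.
Tool frame: the origin (TCP) lies between the finger pads; the fingertips stand 8 mm ahead of it and the grasp point (between the pads) lies 11 mm behind it (bot.nose_length is the distance from the TCP to the fingertips, in m); y points along the fingers, x is the direction in which the jaws open and shut, and the axes are right-handed (so a half turn about y gives the same grasp; the last joint's range is limited). The gripper opens to 85 mm and grips with 20 to 120 N. Pads are 22 mm wide; open, the fingers measure 114 mm over their backs; the gripper's body (76 mm by 85 mm) begins 54 mm behind the grasp point. The pads swing forward as they close: fully open they stand 13 mm farther back than shut.
Start: joints at [1.21, 0.411, -0.013, 1.596, 0.006, 1.134, -0.082], TCP at [0.18, -0.598, 0.239] pointing down, gripper open.
Joint ranges: [-2.95, 2.95], [-0.29, 1.99], [-1.47, 1.44], [0.14, 2.54], [-1.03, 4.17], [0.13, 1.85], [-2.86, 2.86]. Speed limits (rad/s): [2.39, 2.39, 3.01, 3.01, 3.14, 3.14, 3.14].

## Interface

Orientations are given as a rotation vector (axis times angle).
In Python, from plant import bot gives the robot as it stands.
- The arm moves only by the tool move_arm, never from a script. Its argument "motion" is a list of rows, each an object with "slide": the shift along the world's x, y, z in m, a list of three; "yaw": the turn about the world's z in rad. A call has 1 to 8 rows; each row shifts and turns the pose as measured when the row begins; what a row does not reach is not made up. A row lasts 1/12 s, in which the tool goes at most 41.7 mm and 7.16 degrees, less where a joint would pass 70% of its speed; a pose out of reach is approached as far as the arm can. A call is refused whole if a number of a shift passes 0.0417 or a number of a turn 0.125, either way. A call with a gripper value outside its range is refused whole. "fingers" is the gripper's target within -1 to 1 (fully open at 1, half-way at 0, shut at -1), set as the call begins (left out, the last holds). The fingers move at their own pace and stop on an object; the grip force is fixed at half the most. Time passes only in rows, so rows that do not move let the fingers close. It gives the time, the measured TCP pose, the force and the opening at its end, in the units of the state.
- bot.get_obs(): the state, without advancing time (a new reading comes with each control period).
- bot.capture(name): name is "side" or "top"; returns a dict with "pixels" (384x512x3 uint8, red, green, blue), "vfov" (degrees; the focal length in pixels is half the picture's height over the tangent of half this angle, whatever the lens; pixels are square), "cx", "cy" (the principal point, pixels), "R" (3x3) and "t" (3): a world point X has camera coordinates R X + t. Camera axes: x right, y down, z forward; pixel columns grow to the right and rows downward; lengths in m; the calibration is good to about 2 mm. A picture is of the moment at which its call begins. There is no depth.
- bot.finish_job(): hands the job in, once; it reports no verdict.
The state is a dict: "time_s": time; "joint_pos": joint angles; "joint_velocities": joint speeds; "effort": joint torques, N m; "eef_pos": TCP position; "eef_rot": TCP orientation; "wrist_force": force on the tool from outside, world axes, zero at the start; "moment": the same for the moment, N m; "finger_gap": finger opening in m.
Only numpy, scipy, OpenCV 4.12 (cv2) and the standard library are available. Lean on these libraries where they do the work, as an engineer would, in place of code of your own. Each camera call takes 0.05 s, during which the arm holds its last target. There are 200 camera calls.

## Working session

There is one attempt and no reset: what is moved stays moved. The work goes in short steps, Python scripts to look and compute and a tool call to move; the robot and the scene stay as the last step left them, time stands still between calls to the robot, and variables do not carry over. Pictures are saved under pics/ and viewed, about 8 in all and at most 12, crops included, and the job is handed in when it is done.

Besides the shell and the picture viewer there is one more tool, called after "Request:" in YAML: its name, and indented under it one key for each argument. move_arm: Moves the arm, as the interface text tells. Its arguments: {"type":"object","properties":{"motion":{"type":"array","items":{"type":"object","properties":{"slide":{"type":"array","items":{"type":"number"}},"yaw":{"type":"number"}}}},"fingers":{"type":"number"}},"required":["motion"]}

```bash
mkdir -p pics
cat > h.py <<'E'
import numpy as np, cv2
from plant import bot
def cap(n,save=None):
    c=bot.capture(n)
    c['f']=192/np.tan(np.radians(c['vfov'])/2); c['R']=np.array(c['R']);c['t']=np.array(c['t'])
    if save: cv2.imwrite('pics/'+save,cv2.cvtColor(c['pixels'],cv2.COLOR_RGB2BGR))
    return c
def ray(c,u,v):
    d=c['R'].T@np.array([(u-c['cx'])/c['f'],(v-c['cy'])/c['f'],1]); o=-c['R'].T@c['t']; return o,d
def at(c,u,v,z):
    o,d=ray(c,u,v); return o+d*(z-o[2])/d[2]
def proj(c,X):
    p=c['R']@np.array(X,float)+c['t']; return c['cx']+c['f']*p[0]/p[2], c['cy']+c['f']*p[1]/p[2]
def tri(c1,p1,c2,p2):
    o1,d1=ray(c1,*p1);o2,d2=ray(c2,*p2)
    s=np.linalg.lstsq(np.array([d1,-d2]).T,o2-o1,rcond=None)[0]
    a,b=o1+s[0]*d1,o2+s[1]*d2; return (a+b)/2,np.linalg.norm(a-b)
E
python3 - <<'E'
from h import *
o=bot.get_obs();print(o)
for n in('top','side'):
    c=cap(n,n+'0.png');print(n,c['vfov'],c['cx'],c['cy'],-c['R'].T@c['t'],c['R'][2])
    im=cv2.imread('pics/'+n+'0.png');cv2.imwrite('pics/'+n+'0b.png',cv2.resize(im,(800,600),interpolation=cv2.INTER_CUBIC))
E
```

```text
{'time_s': 0.0, 'joint_pos': array([ 1.2098017 ,  0.41193844, -0.01272198,  1.5970948 ,  0.00560527,
        1.13425352, -0.08222834]), 'joint_velocities': array([ 0.00034827,  0.00136779, -0.00081777, -0.00010706,  0.00025171,
       -0.00077871,  0.00091738]), 'effort': array([-6.75708475e-05, -6.00635004e+01,  6.82108607e-01, -2.99409020e+01,
        1.36747363e-02,  1.06004244e-02, -3.44693490e-05]), 'eef_pos': array([ 0.18021408, -0.59793634,  0.2384082 ]), 'eef_rot': array([-1.33268626,  0.99187868, -0.98955567]), 'wrist_force': array([-0.32389648, -0.29608329, -0.13689461]), 'moment': array([-0.01622004, -0.01445675,  0.01012695]), 'finger_gap': 0.08561655481207192}
top 55.515703571380016 251.6754021903223 194.73863707284397 [ 0.4810723  -0.00879653  0.97641093] [ 0.08449022 -0.00778537 -0.99639389]
side 53.97058703185496 255.33146848820368 191.51072236551 [0.3583859  0.80392789 0.89123786] [ 0.15412283 -0.70391533 -0.69336091]
```

View pics/top0b.png

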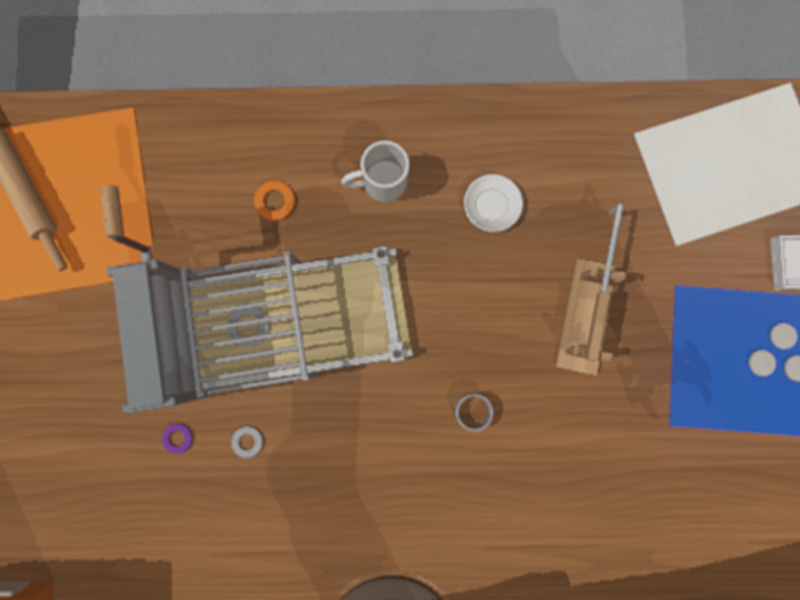

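View pics/side0b.png

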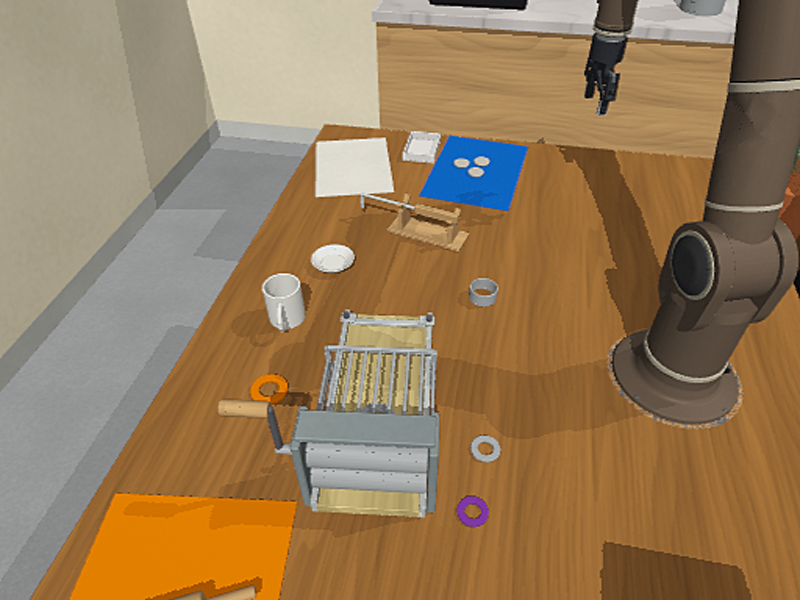

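Candidates for the ring (top view, 800 px scale): orange (275,200), purple (177,438), small grey (247,441) and larger grey under the guard (248,322). I choose the last one. Next is a close crop of the ring and the rest.

Run:
```python
from h import *
t=cv2.imread('pics/top0.png');s=cv2.imread('pics/side0.png')
a=cv2.resize(t[150:270,65:275],(800,457),interpolation=cv2.INTER_CUBIC)
cv2.imwrite('pics/a.png',a)
b=cv2.resize(t[120:250,345:425],(369,600),interpolation=cv2.INTER_CUBIC)
c=cv2.resize(s[115:170,220:310],(430,263),interpolation=cv2.INTER_CUBIC)
m=np.zeros((600,800,3),np.uint8);m[:,:369]=b;m[:263,370:]=c
cv2.imwrite('pics/b.png',m)
```

```text
(no output)
```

View pics/a.png

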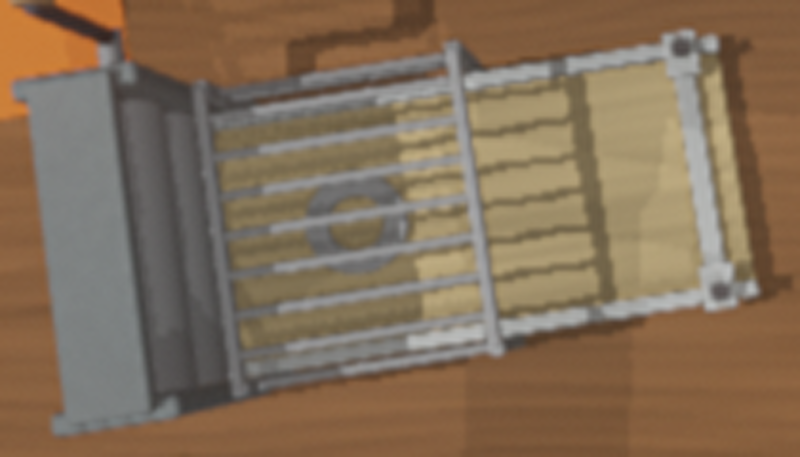

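View pics/b.png

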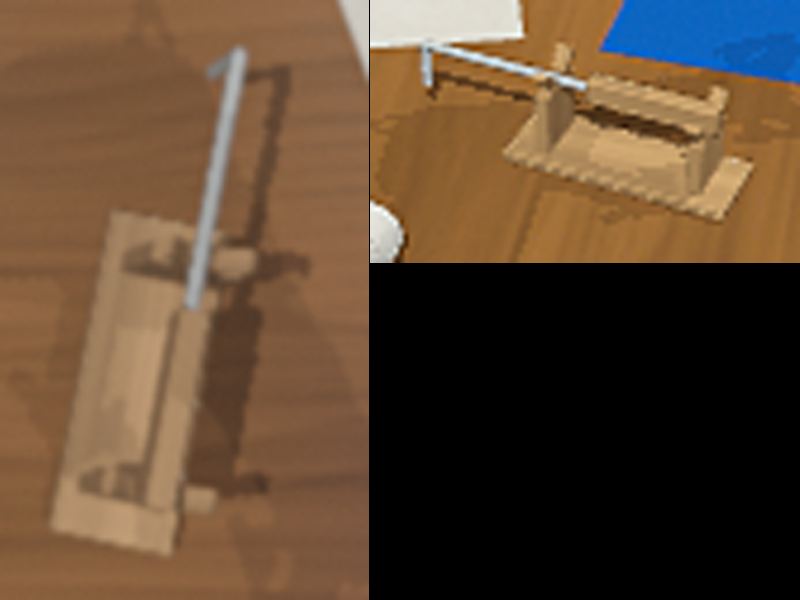

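Run:
```python
from h import *
np.set_printoptions(precision=4,suppress=True)
t=cap('top');s=cap('side')
A=lambda u,v:(65+u/3.81-.37,150+v/3.81-.37)
B=lambda u,v:(345+u/4.61-.4,120+v/4.61-.4)
C=lambda u,v:(220+(u-370)/4.78-.4,115+v/4.78-.4)
P=lambda p,z:at(t,*p,z)
bend=P(B(237,52),.067);jn=P(B(193,305),.067);rear=P(B(165,503),.078)
print('bend',bend,'jn',jn,'rear',rear,np.linalg.norm(bend-jn),np.linalg.norm(rear-jn))
print('tri bend',tri(t,B(237,52),s,C(428,48)),'jn',tri(t,B(193,305),s,C(585,87)))
ax=(bend-jn)[:2];th=np.arctan2(ax[1],ax[0]);print('rod yaw',th,'grip',bend-.2*np.r_[ax/np.linalg.norm(ax),0])
# press
L=P(A(455,45),.105);Rr=P(A(497,350),.105);print('front bar',L,Rr,np.linalg.norm(L-Rr))
y=(L-Rr)[:2];y/=np.linalg.norm(y);print('dir y',y)
L2=P(A(202,85),.105);R2=P(A(238,392),.105);print('rear bar',L2,R2,np.linalg.norm(L2-R2),np.linalg.norm(L2-L),np.linalg.norm(R2-Rr))
print('ring',P(A(358,225),.024), 'diam', np.linalg.norm(P(A(305,228),.028)-P(A(412,222),.028)))
s1=P(A(683,47),.035);s2=P(A(720,285),.035);print('clamps',s1,s2,np.linalg.norm(s1-s2))
print('stop inner mid',P(A(692,172),.028),'outer',P(A(716,168),.028),'bed end',P(A(735,165),.02))
q=[P(A(u,v),.032) for u,v in((590,62),(600,308),(230,100))];print('rails',q)
for n,p,z in(('mug',(385,168),.09),('plate',(493,203),.02),('cutter',(474,411),.03)):
    print(n,P((p[0]/1.5625,p[1]/1.5625),z))
print(cv2.Rodrigues(np.array(bot.get_obs()['eef_rot']))[0])
```

```text
bend [ 0.7136 -0.3868  0.067 ] jn [ 0.5737 -0.355   0.067 ] rear [ 0.4669 -0.3303  0.078 ] 0.1434410171510932 0.11024032210406126
tri bend (array([ 0.7124, -0.3894,  0.0611]), np.float64(0.005369461711922594)) jn (array([ 0.5736, -0.3565,  0.0632]), np.float64(0.0009547890692554676))
rod yaw -0.22330212646227465 grip [ 0.5186 -0.3425  0.067 ]
front bar [0.639  0.1458 0.105 ] [0.4466 0.1209 0.105 ] 0.19400263423304798
dir y [0.9917 0.1287]
rear bar [0.6167 0.3055 0.105 ] [0.4243 0.2814 0.105 ] 0.19396090816163059 0.1611729270272822 0.16206031976349672
ring [0.5304 0.2272 0.024 ] diam 0.07284472468163557
clamps [0.6471 0.0023 0.035 ] [ 0.4842 -0.0195  0.035 ] 0.1644224495508824
stop inner mid [ 0.5617 -0.0021  0.028 ] outer [ 0.5641 -0.0186  0.028 ] bed end [ 0.5666 -0.0318  0.02  ]
rails [array([0.6386, 0.0663, 0.032 ]), array([0.4704, 0.0619, 0.032 ]), array([0.6173, 0.3126, 0.032 ])]
mug [ 0.7743 -0.0073  0.09  ]
plate [ 0.7325 -0.1907  0.02  ]
cutter [ 0.3828 -0.145   0.03  ]
[[ 0.2887 -0.0003  0.9574]
 [-0.9574  0.0009  0.2887]
 [-0.001  -1.     -0.0001]]
```

Request:
move_arm:
  motion:
    - {"slide":[0.03,0.02,0],"yaw":-0.08}
    - {"slide":[0.03,0.02,0],"yaw":-0.08}
    - {"slide":[0.03,0.02,0],"yaw":-0.08}
    - {"slide":[0.03,0.02,0],"yaw":-0.08}
    - {"slide":[0.03,0.02,0],"yaw":-0.08}
    - {"slide":[0.03,0.02,0],"yaw":-0.08}
    - {"slide":[0.03,0.02,0],"yaw":-0.03}
    - {"slide":[0.03,0.02,0]}
  fingers: 1

```text
invalid input
```

Request:
move_arm:
  motion:
    - {"slide":[0.03,0.02,0.0],"yaw":-0.08}
    - {"slide":[0.03,0.02,0.0],"yaw":-0.08}
    - {"slide":[0.03,0.02,0.0],"yaw":-0.08}
    - {"slide":[0.03,0.02,0.0],"yaw":-0.08}
    - {"slide":[0.03,0.02,0.0],"yaw":-0.08}
    - {"slide":[0.03,0.02,0.0],"yaw":-0.08}
    - {"slide":[0.03,0.02,0.0],"yaw":-0.03}
    - {"slide":[0.03,0.02,0.0],"yaw":0.0}
  fingers: 1

```text
time_s: 0.87
eef_pos: [0.4158, -0.4366, 0.2371]
eef_rot: [-1.077, 1.407, -1.396]
wrist_force: [0.6, -0.8, -0.4]
finger_gap: 0.0852
```

Request:
move_arm:
  motion:
    - {"slide":[0.028,0.023,-0.012],"yaw":0.0}
    - {"slide":[0.028,0.023,-0.02],"yaw":0.0}
    - {"slide":[0.028,0.023,-0.02],"yaw":0.0}
    - {"slide":[0.028,0.021,-0.02],"yaw":0.0}
    - {"slide":[0.0,0.0,0.0],"yaw":0.0}
    - {"slide":[0.0,0.0,0.0],"yaw":0.0}

```text
time_s: 1.37
eef_pos: [0.5397, -0.3338, 0.1633]
eef_rot: [-1.078, 1.395, -1.388]
wrist_force: [-0.8, -0.4, 0.1]
finger_gap: 0.0852
```

```bash
cat >> h.py <<'E'
def st():
    o=bot.get_obs();R=cv2.Rodrigues(np.array(o['eef_rot']))[0]
    print('t',round(o['time_s'],2),'p',np.round(o['eef_pos'],4),'jaw',round(float(np.arctan2(R[1,0],R[0,0])),4),'down',np.round(R[:,1],3),'F',np.round(o['wrist_force'],2),'M',np.round(o['moment'],3),'gap',round(o['finger_gap'],4),'q',np.round(o['joint_pos'],2));return o,R
E
python3 -c "
from h import *
st();t=cap('top')
im=cv2.cvtColor(t['pixels'],cv2.COLOR_RGB2BGR);cv2.imwrite('pics/c.png',cv2.resize(im[110:270,320:450],(488,600),interpolation=cv2.INTER_CUBIC))"
```

```text
t 1.37 p [ 0.5397 -0.3338  0.1633] jaw -1.8224 down [-0.002  0.004 -1.   ] F [-0.84 -0.41  0.14] M [-0.027 -0.007 -0.   ] gap 0.0852 q [ 0.52  0.5  -0.05  1.65  0.03  1.   -1.37]
```

Request:
move_arm:
  motion:
    - {"slide":[-0.01,-0.011,-0.02],"yaw":0.025}
    - {"slide":[0.0,0.0,-0.02],"yaw":0.0}
    - {"slide":[0.0,0.0,-0.01],"yaw":0.0}
    - {"slide":[0.0,0.0,0.0],"yaw":0.0}
    - {"slide":[0.0,0.0,0.0],"yaw":0.0}

```text
time_s: 1.83
eef_pos: [0.5278, -0.348, 0.1142]
eef_rot: [-1.09, 1.377, -1.374]
wrist_force: [-0.4, 0.0, 0.4]
finger_gap: 0.0856
```

Run:
```python
from h import *
o,R=st();t=cap('top');s=cap('side')
T=(0,200,255)
def draw(c,box,sc):
    im=cv2.cvtColor(c['pixels'],cv2.COLOR_RGB2BGR);x0,y0,x1,y1=box
    im=cv2.resize(im[y0:y1,x0:x1],None,fx=sc,fy=sc,interpolation=cv2.INTER_CUBIC)
    p=o['eef_pos']
    for z in (p[2]-.008,.067):
        u,v=proj(c,(p[0],p[1],z));cv2.drawMarker(im,(int((u-x0+.5)*sc),int((v-y0+.5)*sc)),(0,0,255),0,10,1)
    return im
a=draw(t,(335,110,435,250),4);b=draw(s,(210,90,320,180),3.6)
m=np.zeros((600,800,3),np.uint8);m[:a.shape[0],:400]=a[:600,:400];m[:b.shape[0],402:402+b.shape[1]]=b[:,:398]
cv2.imwrite('pics/d.png',m)
```

```text
t 1.83 p [ 0.5278 -0.348   0.1142] jaw -1.7996 down [ 0.     0.003 -1.   ] F [-0.39  0.02  0.36] M [ 0.03   0.008 -0.007] gap 0.0856 q [ 0.55  0.55 -0.05  1.7   0.03  0.9  -1.32]
```

View pics/d.png

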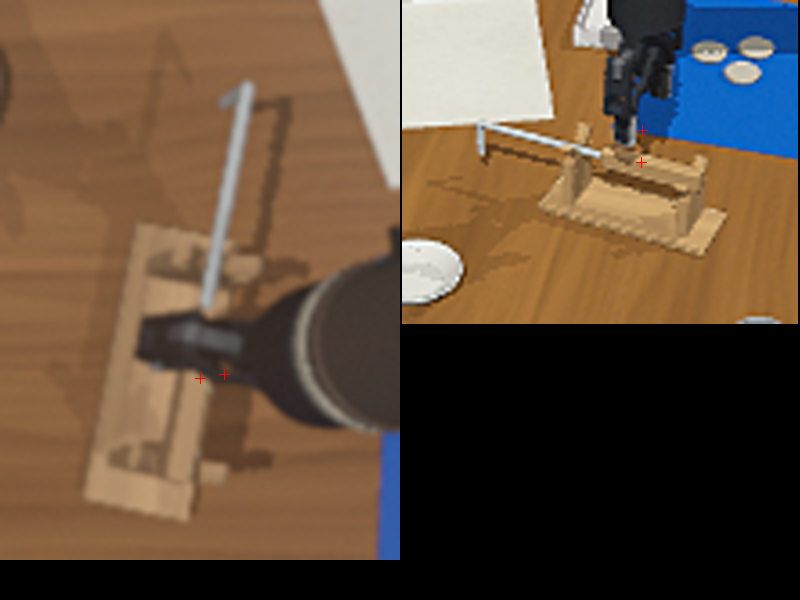

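The view agrees: the marker at handle height lies on the handle in both cameras, within 2 mm. I'll descend and grip.

Request:
move_arm:
  motion:
    - {"slide":[0.001,0.0025,-0.02],"yaw":0.003}
    - {"slide":[0.0,0.0,-0.02],"yaw":0.0}
    - {"slide":[0.0,0.0,-0.01],"yaw":0.0}
    - {"slide":[0.0,0.0,-0.005],"yaw":0.0}
    - {"slide":[0.0,0.0,0.0],"yaw":0.0}
    - {"slide":[0.0,0.0,0.0],"yaw":0.0}

```text
time_s: 2.43
eef_pos: [0.5329, -0.3481, 0.0653]
eef_rot: [-1.087, 1.364, -1.381]
wrist_force: [-1.1, 0.2, 0.5]
finger_gap: 0.0856
```

```bash
python3 -c "
from h import *
st()"
```

```text
t 2.43 p [ 0.5329 -0.3481  0.0653] jaw -1.7975 down [ 0.011 -0.004 -1.   ] F [-1.1   0.17  0.45] M [ 0.016 -0.038 -0.024] gap 0.0856 q [ 0.54  0.61 -0.05  1.73  0.04  0.8  -1.33]
```

Request:
move_arm:
  motion:
    - {"slide":[-0.003,0.0025,-0.004],"yaw":0.0}
    - {"slide":[0.0,0.0,-0.004],"yaw":0.0}
    - {"slide":[0.0,0.0,0.0],"yaw":0.0}

```text
time_s: 2.68
eef_pos: [0.5309, -0.3461, 0.0591]
eef_rot: [-1.085, 1.361, -1.384]
wrist_force: [0.7, 0.9, 0.2]
finger_gap: 0.0854
```

Request:
move_arm:
  motion:
    - {"slide":[0.0,0.0,0.0],"yaw":0.0}
    - {"slide":[0.0,0.0,0.0],"yaw":0.0}
    - {"slide":[0.0,0.0,0.0],"yaw":0.0}
    - {"slide":[0.0,0.0,0.0],"yaw":0.0}
    - {"slide":[0.0,0.0,0.0],"yaw":0.0}
    - {"slide":[0.0,0.0,0.0],"yaw":0.0}
    - {"slide":[0.0,0.0,0.0],"yaw":0.0}
    - {"slide":[0.0,0.0,0.0],"yaw":0.0}
  fingers: -1

```text
time_s: 3.35
eef_pos: [0.5316, -0.3465, 0.0606]
eef_rot: [-1.084, 1.36, -1.385]
wrist_force: [-0.1, -0.8, 0.4]
finger_gap: 0.0147
```

```bash
python3 -c "
from h import *
st()"
```

```text
t 3.35 p [ 0.5316 -0.3465  0.0606] jaw -1.7977 down [ 0.016 -0.006 -1.   ] F [-0.11 -0.76  0.42] M [0.032 0.036 0.027] gap 0.0147 q [ 0.54  0.61 -0.05  1.74  0.04  0.78 -1.33]
```

Request:
move_arm:
  motion:
    - {"slide":[0.0,0.0,0.01],"yaw":0.0}
    - {"slide":[0.0,0.0,0.015],"yaw":0.0}
    - {"slide":[0.0,0.0,0.02],"yaw":0.0}
    - {"slide":[0.0,0.0,0.02],"yaw":0.0}
    - {"slide":[0.0,0.0,0.015],"yaw":0.0}
    - {"slide":[0.0,0.0,0.0],"yaw":0.0}

```text
time_s: 3.85
eef_pos: [0.5297, -0.3455, 0.1445]
eef_rot: [-1.086, 1.364, -1.382]
wrist_force: [0.3, -0.6, -0.7]
finger_gap: 0.0151
```

```bash
python3 -c "
from h import *
st()"
```

```text
t 3.85 p [ 0.5297 -0.3455  0.1445] jaw -1.7973 down [ 0.012 -0.004 -1.   ] F [ 0.25 -0.63 -0.72] M [ 0.057  0.001 -0.003] gap 0.0151 q [ 0.54  0.51 -0.05  1.68  0.03  0.94 -1.32]
```

Request:
move_arm:
  motion:
    - {"slide":[0.003,0.005,0.0],"yaw":0.05}
    - {"slide":[0.004,0.008,0.0],"yaw":0.1}
    - {"slide":[0.004,0.008,0.0],"yaw":0.12}
    - {"slide":[0.004,0.008,0.0],"yaw":0.12}
    - {"slide":[0.004,0.008,0.0],"yaw":0.12}
    - {"slide":[0.004,0.008,0.0],"yaw":0.12}
    - {"slide":[0.004,0.008,0.0],"yaw":0.12}
    - {"slide":[0.004,0.008,0.0],"yaw":0.12}

```text
time_s: 4.52
eef_pos: [0.559, -0.2846, 0.1437]
eef_rot: [-1.445, 0.695, -0.707]
wrist_force: [-0.5, -0.0, -0.0]
finger_gap: 0.0145
```

Request:
move_arm:
  motion:
    - {"slide":[0.003,0.007,0.0],"yaw":0.12}
    - {"slide":[0.003,0.007,0.0],"yaw":0.12}
    - {"slide":[0.003,0.007,0.0],"yaw":0.12}
    - {"slide":[0.003,0.007,0.0],"yaw":0.12}
    - {"slide":[0.003,0.007,0.0],"yaw":0.12}
    - {"slide":[0.003,0.007,0.0],"yaw":0.08}
    - {"slide":[0.0,0.0,0.0],"yaw":0.04}
    - {"slide":[0.0,0.0,0.0],"yaw":0.0}

```text
time_s: 5.18
eef_pos: [0.576, -0.2373, 0.1388]
eef_rot: [-1.554, 0.11, -0.107]
wrist_force: [-0.2, 0.4, -0.4]
finger_gap: 0.0151
```

```bash
python3 -c "
from h import *
st()"
```

```text
t 5.18 p [ 0.576  -0.2373  0.1388] jaw -0.1382 down [-0.001  0.014 -1.   ] F [-0.23  0.39 -0.41] M [-0.078 -0.01   0.007] gap 0.0151 q [ 0.65  0.55 -0.47  1.68  0.27  0.98 -0.05]
```

Request:
move_arm:
  motion:
    - {"slide":[0.004,0.003,0.0],"yaw":0.09}
    - {"slide":[0.004,0.003,-0.01],"yaw":0.09}
    - {"slide":[0.004,0.002,-0.015],"yaw":0.07}
    - {"slide":[0.002,0.0,-0.015],"yaw":0.0}
    - {"slide":[0.0,0.0,-0.01],"yaw":0.0}
    - {"slide":[0.0,0.0,0.0],"yaw":0.0}
    - {"slide":[0.0,0.0,0.0],"yaw":0.0}

```text
time_s: 5.77
eef_pos: [0.5885, -0.2304, 0.0839]
eef_rot: [-1.555, -0.078, 0.088]
wrist_force: [0.5, -1.0, -0.4]
finger_gap: 0.0147
```

Run:
```python
from h import *
o,R=st();t=cap('top','e.png');s=cap('side','es.png')
O=np.array([.5433,.1294]);ex=np.array([-.13,.9915]);ey=np.array([-.9915,-.13])
d=np.array([-R[1,0],R[0,0]]);tip=o['eef_pos'][:2]+.1865*d
print('tip press',(tip-O)@ex,(tip-O)@ey,'rod yaw err',np.arctan2(d@ey,d@ex))
def draw(c,box,sc):
    im=cv2.cvtColor(c['pixels'],cv2.COLOR_RGB2BGR);x0,y0,x1,y1=box
    im=cv2.resize(im[y0:y1,x0:x1],None,fx=sc,fy=sc,interpolation=cv2.INTER_CUBIC)
    for X in ([*tip,o['eef_pos'][2]+.0064],[*tip,o['eef_pos'][2]-.0336],[.5304,.2272,.024],[*(O-.134*ex),.028],[*(O+.07*ey),.108],[*(O-.07*ey),.108]):
        u,v=proj(c,X);cv2.drawMarker(im,(int((u-x0+.5)*sc),int((v-y0+.5)*sc)),(0,0,255),0,8,1)
    return im
a=draw(t,(140,140,400,290),3);b=draw(s,(180,130,330,270),3)
cv2.imwrite('pics/e1.png',a);cv2.imwrite('pics/e2.png',b)
m=np.zeros((600,800,3),np.uint8);m[:300,:520]=cv2.resize(a,(520,300));m[180:600,350:800]=np.where(np.ones((420,450,1),bool),b,0);cv2.imwrite('pics/e3.png',a)
```

```text
t 5.77 p [ 0.5885 -0.2304  0.0839] jaw 0.1056 down [-0.007  0.014 -1.   ] F [ 0.48 -0.96 -0.42] M [-0.041 -0.026  0.024] gap 0.0147 q [ 0.64  0.64 -0.49  1.68  0.35  0.91  0.12]
tip press -0.17622743441424532 -0.002673656748213284 rod yaw err -0.024724259226097427
```

View pics/e1.png

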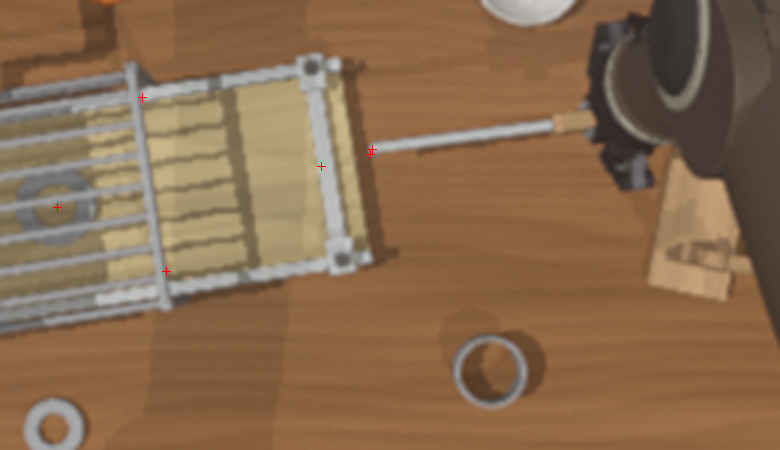

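View pics/e2.png

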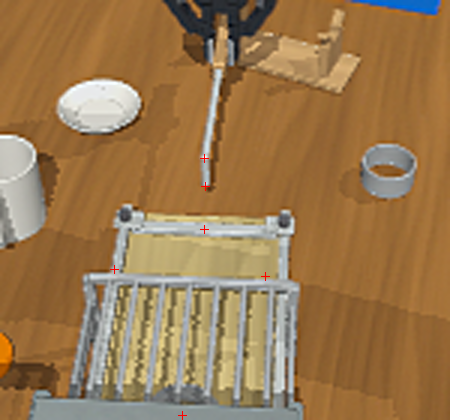

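Add to h.py:
```python
O=np.array([.5433,.1294]);ex=np.array([-.13,.9915]);ey=np.array([-.9915,-.13])
def tipst():
    o,R=st();d=np.array([-R[1,0],R[0,0]]);tip=o['eef_pos'][:2]+.1865*d
    pitch=R[:,1][:2]@d-.017
    print('TIP x %.4f y %.4f z %.4f yawerr %.4f pitch %.4f Fx %.2f My %.3f'%((tip-O)@ex,(tip-O)@ey,o['eef_pos'][2]-.0336+.187*pitch,np.arctan2(d@ey,d@ex),pitch,o['wrist_force'][:2]@ex,o['moment'][:2]@ey))
```

```text
(no output)
```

Request:
move_arm:
  motion:
    - {"slide":[0.0,0.0,-0.005],"yaw":0.012}
    - {"slide":[0.0,0.0,-0.004],"yaw":0.012}
    - {"slide":[0.0,0.01,0.0],"yaw":0.0}
    - {"slide":[-0.0026,0.02,0.0],"yaw":0.0}
    - {"slide":[-0.0026,0.02,0.0],"yaw":0.0}
    - {"slide":[-0.0026,0.02,0.0],"yaw":0.0}
    - {"slide":[-0.0013,0.01,0.0],"yaw":0.0}
    - {"slide":[0.0,0.0,0.0],"yaw":0.0}

```text
time_s: 6.53
eef_pos: [0.5799, -0.1469, 0.0777]
eef_rot: [-1.557, -0.1, 0.101]
wrist_force: [-0.3, 0.5, -1.0]
finger_gap: 0.0151
```

```bash
python3 -c "
from h import *
tipst()"
```

```text
t 6.53 p [ 0.5799 -0.1469  0.0777] jaw 0.1277 down [-0.002  0.011 -1.   ] F [-0.33  0.48 -0.99] M [-0.011 -0.052 -0.029] gap 0.0151 q [ 0.54  0.6  -0.51  1.78  0.36  0.85 -0.01]
TIP x -0.0923 y -0.0008 z 0.0430 yawerr -0.0027 pitch -0.0058 Fx 0.52 My 0.018
```

Request:
move_arm:
  motion:
    - {"slide":[-0.0013,0.01,-0.002],"yaw":0.0}
    - {"slide":[-0.0026,0.02,-0.002],"yaw":0.0}
    - {"slide":[-0.0032,0.025,0.0],"yaw":0.0}
    - {"slide":[-0.0032,0.025,0.0],"yaw":0.0}
    - {"slide":[-0.0026,0.02,0.0],"yaw":0.0}
    - {"slide":[-0.0013,0.01,0.0],"yaw":0.0}
    - {"slide":[0.0,0.0,0.0],"yaw":0.0}
    - {"slide":[0.0,0.0,0.0],"yaw":0.0}

```text
time_s: 7.2
eef_pos: [0.5662, -0.037, 0.0738]
eef_rot: [-1.562, -0.096, 0.093]
wrist_force: [0.2, -0.2, -0.5]
finger_gap: 0.0151
```

```bash
python3 -c "
from h import *
tipst()"
```

```text
t 7.2 p [ 0.5662 -0.037   0.0738] jaw 0.1208 down [ 0.002  0.007 -1.   ] F [ 0.23 -0.19 -0.53] M [-0.075 -0.042  0.005] gap 0.0151 q [ 0.37  0.57 -0.52  1.87  0.37  0.8  -0.22]
TIP x 0.0185 y -0.0028 z 0.0384 yawerr -0.0095 pitch -0.0099 Fx -0.22 My 0.080
```

Request:
move_arm:
  motion:
    - {"slide":[-0.0013,0.01,0.001],"yaw":0.01}
    - {"slide":[-0.0026,0.02,0.0],"yaw":0.0}
    - {"slide":[-0.0026,0.02,0.0],"yaw":0.0}
    - {"slide":[-0.0023,0.015,0.0],"yaw":0.0}
    - {"slide":[-0.001,0.006,0.0],"yaw":0.0}
    - {"slide":[0.0,0.0,0.0],"yaw":0.0}
    - {"slide":[0.0,0.0,0.0],"yaw":0.0}

```text
time_s: 7.78
eef_pos: [0.5578, 0.0278, 0.0746]
eef_rot: [-1.566, -0.096, 0.092]
wrist_force: [-0.3, -0.3, -1.0]
finger_gap: 0.0145
```

Run:
```python
from h import *
tipst();t=cap('top')
im=cv2.cvtColor(t['pixels'],cv2.COLOR_RGB2BGR)
cv2.imwrite('pics/f.png',cv2.resize(im[165:245,105:225],(780,520),interpolation=cv2.INTER_CUBIC))
```

```text
t 7.78 p [0.5578 0.0278 0.0746] jaw 0.1201 down [ 0.002  0.003 -1.   ] F [-0.32 -0.31 -0.96] M [-0.008 -0.02   0.019] gap 0.0145 q [ 0.26  0.55 -0.52  1.89  0.37  0.79 -0.34]
TIP x 0.0838 y -0.0031 z 0.0384 yawerr -0.0103 pitch -0.0141 Fx -0.27 My 0.011
```

View pics/f.png

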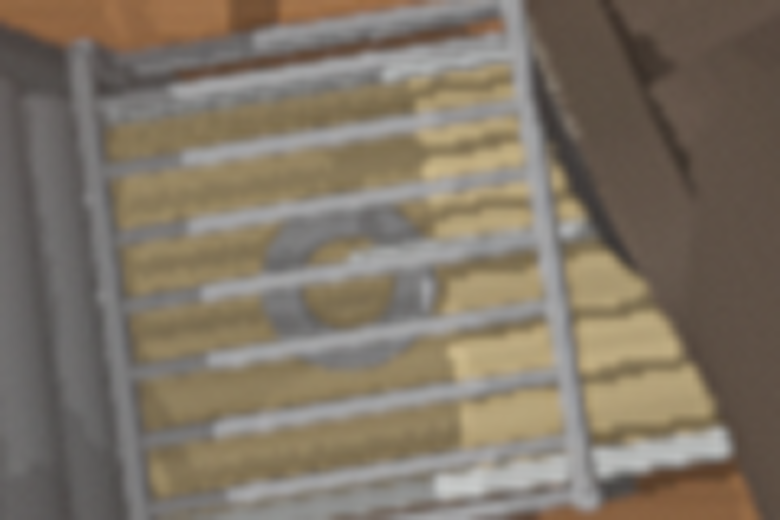

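Request:
move_arm:
  motion:
    - {"slide":[-0.0025,0.007,0.0],"yaw":0.005}
    - {"slide":[-0.0025,0.006,0.0],"yaw":0.005}
    - {"slide":[0.0,0.0,0.0],"yaw":0.0}
    - {"slide":[0.0,0.0,0.0],"yaw":0.0}

```text
time_s: 8.17
eef_pos: [0.5529, 0.0379, 0.0743]
eef_rot: [-1.567, -0.101, 0.097]
wrist_force: [0.5, -0.8, -0.7]
finger_gap: 0.0151
```

```bash
python3 -c "
from h import *
tipst()"
```

```text
t 8.17 p [0.5529 0.0379 0.0743] jaw 0.1257 down [ 0.002  0.002 -1.   ] F [ 0.5  -0.81 -0.69] M [-0.058 -0.031 -0.034] gap 0.0151 q [ 0.24  0.55 -0.52  1.9   0.37  0.79 -0.36]
TIP x 0.0945 y 0.0015 z 0.0378 yawerr -0.0046 pitch -0.0155 Fx -0.87 My 0.061
```

Request:
move_arm:
  motion:
    - {"slide":[0.0,0.001,-0.003],"yaw":0.0}
    - {"slide":[0.0,0.001,-0.003],"yaw":0.0}
    - {"slide":[0.0,0.0,-0.002],"yaw":0.0}
    - {"slide":[0.0,0.0,0.0],"yaw":0.0}

```text
time_s: 8.5
eef_pos: [0.5529, 0.0393, 0.0655]
eef_rot: [-1.567, -0.1, 0.096]
wrist_force: [0.6, -0.8, -0.5]
finger_gap: 0.015
```

```bash
python3 -c "
from h import *
tipst()"
```

```text
t 8.5 p [0.5529 0.0393 0.0655] jaw 0.1249 down [ 0.002  0.001 -1.   ] F [ 0.64 -0.84 -0.55] M [-0.037  0.055 -0.004] gap 0.015 q [ 0.23  0.56 -0.52  1.9   0.38  0.77 -0.37]
TIP x 0.0959 y 0.0011 z 0.0289 yawerr -0.0055 pitch -0.0160 Fx -0.91 My 0.029
```

Request:
move_arm:
  motion:
    - {"slide":[0.0,0.0,-0.002],"yaw":0.0}
    - {"slide":[0.0,0.0,-0.002],"yaw":0.0}
    - {"slide":[0.0,0.0,0.0],"yaw":0.0}
    - {"slide":[0.0,0.0,0.0],"yaw":0.0}

```text
time_s: 8.83
eef_pos: [0.5528, 0.039, 0.0606]
eef_rot: [-1.568, -0.099, 0.096]
wrist_force: [0.2, -0.3, -0.8]
finger_gap: 0.0153
```

```bash
python3 -c "
from h import *
tipst()"
```

```text
t 8.83 p [0.5528 0.039  0.0606] jaw 0.1246 down [ 0.002  0.001 -1.   ] F [ 0.18 -0.26 -0.76] M [-0.041 -0.033  0.011] gap 0.0153 q [ 0.23  0.57 -0.51  1.91  0.39  0.76 -0.38]
TIP x 0.0956 y 0.0012 z 0.0240 yawerr -0.0058 pitch -0.0160 Fx -0.28 My 0.045
```

Request:
move_arm:
  motion:
    - {"slide":[0.0,0.0,-0.0015],"yaw":0.0}
    - {"slide":[0.0,0.0,0.0],"yaw":0.0}

```text
time_s: 9.0
eef_pos: [0.5529, 0.039, 0.059]
eef_rot: [-1.568, -0.099, 0.096]
wrist_force: [-0.9, -0.1, -1.2]
finger_gap: 0.015
```

```bash
python3 -c "
from h import *
tipst()"
```

```text
t 9.0 p [0.5529 0.039  0.059 ] jaw 0.1245 down [ 0.002  0.001 -1.   ] F [-0.88 -0.06 -1.17] M [ 0.032 -0.052 -0.03 ] gap 0.015 q [ 0.23  0.57 -0.51  1.91  0.39  0.76 -0.38]
TIP x 0.0956 y 0.0012 z 0.0224 yawerr -0.0058 pitch -0.0160 Fx 0.05 My -0.025
```

Request:
move_arm:
  motion:
    - {"slide":[0.0003,-0.002,0.0],"yaw":0.0}
    - {"slide":[0.0004,-0.003,0.0],"yaw":0.0}
    - {"slide":[0.0005,-0.004,0.0],"yaw":0.0}
    - {"slide":[0.0005,-0.004,0.0],"yaw":0.0}
    - {"slide":[0.0005,-0.004,0.0],"yaw":0.0}
    - {"slide":[0.0005,-0.004,0.0],"yaw":0.0}
    - {"slide":[0.0005,-0.004,0.0],"yaw":0.0}
    - {"slide":[0.0005,-0.004,0.0],"yaw":0.0}

```text
time_s: 9.67
eef_pos: [0.5569, 0.0084, 0.0592]
eef_rot: [-1.566, -0.101, 0.097]
wrist_force: [1.2, 1.0, -0.9]
finger_gap: 0.0148
```

Run:
```python
from h import *
tipst();t=cap('top')
im=cv2.cvtColor(t['pixels'],cv2.COLOR_RGB2BGR)
cv2.imwrite('pics/g.png',cv2.resize(im[165:245,105:225],(780,520),interpolation=cv2.INTER_CUBIC))
```

```text
t 9.67 p [0.5569 0.0084 0.0592] jaw 0.1259 down [ 0.002  0.002 -1.   ] F [ 1.21  1.02 -0.92] M [0.073 0.046 0.023] gap 0.0148 q [ 0.28  0.57 -0.51  1.9   0.39  0.76 -0.32]
TIP x 0.0648 y 0.0014 z 0.0228 yawerr -0.0045 pitch -0.0149 Fx 0.85 My -0.078
```

View pics/g.png

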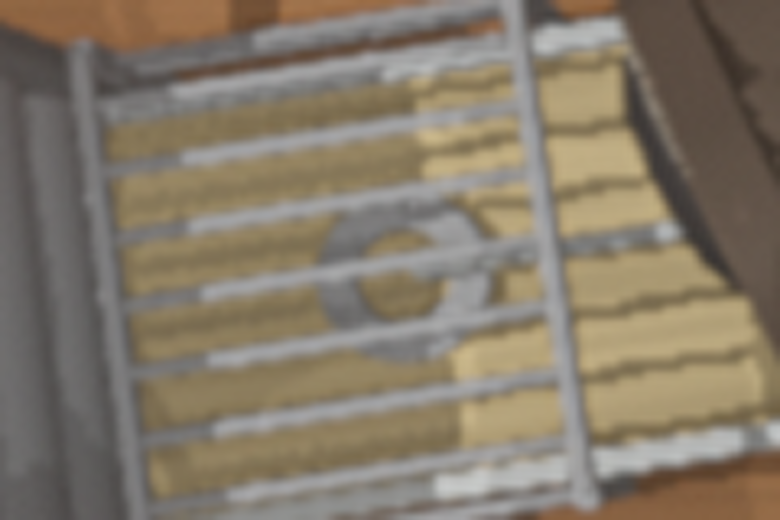

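Request:
move_arm:
  motion:
    - {"slide":[0.0007,-0.005,-0.0005],"yaw":0.0}
    - {"slide":[0.0009,-0.007,0.0],"yaw":0.0}
    - {"slide":[0.0009,-0.007,0.0],"yaw":0.0}
    - {"slide":[0.0009,-0.007,0.0],"yaw":0.0}
    - {"slide":[0.0009,-0.007,0.0],"yaw":0.0}
    - {"slide":[0.0009,-0.007,0.0],"yaw":0.0}
    - {"slide":[0.0009,-0.007,0.0],"yaw":0.0}
    - {"slide":[0.0007,-0.005,0.0],"yaw":0.0}

```text
time_s: 10.38
eef_pos: [0.5643, -0.0496, 0.0587]
eef_rot: [-1.566, -0.1, 0.096]
wrist_force: [0.2, 1.5, -0.7]
finger_gap: 0.0151
```

```bash
python3 -c "
from h import *
tipst()"
```

```text
t 10.38 p [ 0.5643 -0.0496  0.0587] jaw 0.1251 down [ 0.002  0.002 -1.   ] F [ 0.17  1.47 -0.72] M [0.311 0.009 0.045] gap 0.0151 q [ 0.38  0.59 -0.5   1.88  0.39  0.77 -0.21]
TIP x 0.0063 y 0.0014 z 0.0223 yawerr -0.0052 pitch -0.0149 Fx 1.44 My -0.310
```

Request:
move_arm:
  motion:
    - {"slide":[0.0007,-0.006,-0.0003],"yaw":0.0}
    - {"slide":[0.0009,-0.007,0.0],"yaw":0.0}
    - {"slide":[0.0009,-0.007,0.0],"yaw":0.0}
    - {"slide":[0.0009,-0.007,0.0],"yaw":0.0}
    - {"slide":[0.0009,-0.007,0.0],"yaw":0.0}
    - {"slide":[0.0009,-0.007,0.0],"yaw":0.0}
    - {"slide":[0.0009,-0.007,0.0],"yaw":0.0}
    - {"slide":[0.0007,-0.004,0.0],"yaw":0.0}

```text
time_s: 11.05
eef_pos: [0.5717, -0.1076, 0.0584]
eef_rot: [-1.566, -0.099, 0.096]
wrist_force: [0.2, 1.9, -0.2]
finger_gap: 0.0148
```

Run:
```python
from h import *
tipst();t=cap('top')
im=cv2.cvtColor(t['pixels'],cv2.COLOR_RGB2BGR)
cv2.imwrite('pics/i.png',cv2.resize(im[150:260,130:285],(775,550),interpolation=cv2.INTER_CUBIC))
```

```text
t 11.05 p [ 0.5717 -0.1076  0.0584] jaw 0.1246 down [ 0.002  0.003 -1.   ] F [ 0.16  1.87 -0.23] M [ 0.439  0.1   -0.012] gap 0.0148 q [ 0.47  0.61 -0.5   1.84  0.39  0.79 -0.1 ]
TIP x -0.0522 y 0.0016 z 0.0220 yawerr -0.0058 pitch -0.0146 Fx 1.83 My -0.449
```

View pics/i.png

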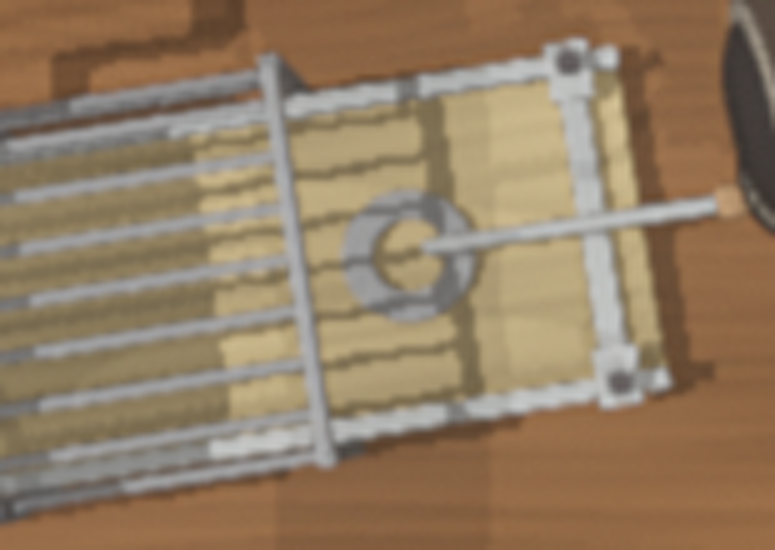

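Request:
move_arm:
  motion:
    - {"slide":[0.0006,-0.005,-0.0002],"yaw":0.0}
    - {"slide":[0.0008,-0.006,0.0],"yaw":0.0}
    - {"slide":[0.0008,-0.006,0.0],"yaw":0.0}
    - {"slide":[0.0008,-0.006,0.0],"yaw":0.0}
    - {"slide":[0.0006,-0.005,0.0],"yaw":0.0}
    - {"slide":[0.0005,-0.004,0.0],"yaw":0.0}
    - {"slide":[0.0004,-0.003,0.0],"yaw":0.0}
    - {"slide":[0.0003,-0.002,0.0],"yaw":0.0}

```text
time_s: 11.77
eef_pos: [0.5767, -0.149, 0.0578]
eef_rot: [-1.566, -0.099, 0.097]
wrist_force: [-0.4, 1.1, -1.3]
finger_gap: 0.015
```

```bash
python3 -c "
from h import *
tipst()"
```

```text
t 11.77 p [ 0.5767 -0.149   0.0578] jaw 0.1244 down [ 0.001  0.002 -1.   ] F [-0.36  1.05 -1.26] M [0.328 0.079 0.006] gap 0.015 q [ 0.53  0.62 -0.49  1.8   0.39  0.81 -0.03]
TIP x -0.0938 y 0.0020 z 0.0215 yawerr -0.0059 pitch -0.0148 Fx 1.09 My -0.335
```

Request:
move_arm:
  motion:
    - {"slide":[0.0002,-0.0015,0.0],"yaw":0.0}
    - {"slide":[0.0002,-0.0015,0.0],"yaw":0.0}
    - {"slide":[0.0002,-0.0015,0.0],"yaw":0.0}
    - {"slide":[0.0001,-0.001,0.0],"yaw":0.0}
    - {"slide":[0.0001,-0.001,0.0],"yaw":0.0}

```text
time_s: 12.18
eef_pos: [0.5776, -0.1556, 0.0578]
eef_rot: [-1.566, -0.099, 0.097]
wrist_force: [0.3, 1.2, -0.9]
finger_gap: 0.0153
```

```bash
python3 -c "
from h import *
tipst()"
```

```text
t 12.18 p [ 0.5776 -0.1556  0.0578] jaw 0.125 down [ 0.001  0.003 -1.   ] F [ 0.33  1.18 -0.93] M [0.29  0.063 0.052] gap 0.0153 q [ 0.54  0.63 -0.49  1.8   0.39  0.81 -0.02]
TIP x -0.1006 y 0.0021 z 0.0216 yawerr -0.0054 pitch -0.0143 Fx 1.12 My -0.296
```

Request:
move_arm:
  motion:
    - {"slide":[0.0001,-0.001,0.0],"yaw":0.0}
    - {"slide":[0.0001,-0.001,0.0],"yaw":0.0}
    - {"slide":[0.0001,-0.001,0.0],"yaw":0.0}

```text
time_s: 12.43
eef_pos: [0.5779, -0.1586, 0.0578]
eef_rot: [-1.566, -0.1, 0.098]
wrist_force: [1.1, 1.1, -1.5]
finger_gap: 0.0149
```

```bash
python3 -c "
from h import *
tipst()"
```

```text
t 12.43 p [ 0.5779 -0.1586  0.0578] jaw 0.1255 down [ 0.001  0.003 -1.   ] F [ 1.09  1.12 -1.49] M [ 0.262  0.027 -0.029] gap 0.0149 q [ 0.55  0.63 -0.49  1.79  0.39  0.82 -0.01]
TIP x -0.1035 y 0.0022 z 0.0216 yawerr -0.0049 pitch -0.0142 Fx 0.96 My -0.263
```

Tracking is precise and drag is about 1 N. I'll creep on in short calls.

Request:
move_arm:
  motion:
    - {"slide":[0.0001,-0.001,0.0],"yaw":0.0}
    - {"slide":[0.0001,-0.001,0.0],"yaw":0.0}
    - {"slide":[0.0001,-0.001,0.0],"yaw":0.0}

```text
time_s: 12.68
eef_pos: [0.5783, -0.1617, 0.0579]
eef_rot: [-1.566, -0.1, 0.098]
wrist_force: [0.1, 1.8, -0.7]
finger_gap: 0.0147
```

```bash
python3 -c "
from h import *
tipst()"
```

```text
t 12.68 p [ 0.5783 -0.1617  0.0579] jaw 0.1258 down [ 0.001  0.003 -1.   ] F [ 0.13  1.76 -0.71] M [0.245 0.032 0.018] gap 0.0147 q [ 0.55  0.63 -0.49  1.79  0.39  0.82 -0.01]
TIP x -0.1067 y 0.0023 z 0.0216 yawerr -0.0046 pitch -0.0142 Fx 1.73 My -0.247
```

Request:
move_arm:
  motion:
    - {"slide":[0.0001,-0.001,0.0],"yaw":0.0}
    - {"slide":[0.0001,-0.001,0.0],"yaw":0.0}

```text
time_s: 12.85
eef_pos: [0.5784, -0.1634, 0.0578]
eef_rot: [-1.565, -0.1, 0.098]
wrist_force: [-0.4, 4.9, -2.1]
finger_gap: 0.0148
```

```bash
python3 -c "
from h import *
tipst()"
```

```text
t 12.85 p [ 0.5784 -0.1634  0.0578] jaw 0.1259 down [ 0.001  0.004 -1.   ] F [-0.42  4.93 -2.1 ] M [0.993 0.061 0.008] gap 0.0148 q [ 0.55  0.63 -0.49  1.79  0.39  0.82 -0.  ]
TIP x -0.1084 y 0.0024 z 0.0216 yawerr -0.0045 pitch -0.0135 Fx 4.95 My -0.992
```

Request:
move_arm:
  motion:
    - {"slide":[0.0001,-0.0007,0.0],"yaw":0.0}

```text
time_s: 12.93
eef_pos: [0.5784, -0.1634, 0.0576]
eef_rot: [-1.564, -0.1, 0.099]
wrist_force: [-0.3, 4.6, -2.5]
finger_gap: 0.0152
```

```bash
python3 -c "
from h import *
tipst()"
```

```text
t 12.93 p [ 0.5784 -0.1634  0.0576] jaw 0.1264 down [ 0.001  0.005 -1.   ] F [-0.28  4.61 -2.48] M [ 0.806  0.027 -0.   ] gap 0.0152 q [ 0.55  0.63 -0.49  1.79  0.39  0.82 -0.  ]
TIP x -0.1083 y 0.0025 z 0.0217 yawerr -0.0040 pitch -0.0124 Fx 4.61 My -0.803
```

Request:
move_arm:
  motion:
    - {"slide":[0.0001,-0.0007,0.0],"yaw":0.0}

```text
time_s: 13.02
eef_pos: [0.5785, -0.1634, 0.0575]
eef_rot: [-1.563, -0.1, 0.099]
wrist_force: [0.3, 3.5, -1.9]
finger_gap: 0.0148
```

```bash
python3 -c "
from h import *
tipst()"
```

```text
t 13.02 p [ 0.5785 -0.1634  0.0575] jaw 0.1268 down [ 0.     0.006 -1.   ] F [ 0.29  3.52 -1.87] M [ 0.802  0.002 -0.098] gap 0.0148 q [ 0.55  0.63 -0.49  1.79  0.39  0.82 -0.  ]
TIP x -0.1084 y 0.0025 z 0.0218 yawerr -0.0036 pitch -0.0115 Fx 3.45 My -0.795
```

Request:
move_arm:
  motion:
    - {"slide":[0.0001,-0.001,0.0],"yaw":0.0}
    - {"slide":[0.0002,-0.0012,0.0],"yaw":0.0}

```text
time_s: 13.18
eef_pos: [0.5785, -0.1638, 0.0572]
eef_rot: [-1.561, -0.101, 0.101]
wrist_force: [-0.3, 5.9, -2.0]
finger_gap: 0.0149
```

```bash
python3 -c "
from h import *
tipst()"
```

```text
t 13.18 p [ 0.5785 -0.1638  0.0572] jaw 0.1284 down [-0.001  0.008 -1.   ] F [-0.31  5.93 -2.01] M [1.134 0.209 0.002] gap 0.0149 q [ 0.56  0.63 -0.5   1.79  0.39  0.82  0.  ]
TIP x -0.1088 y 0.0029 z 0.0218 yawerr -0.0020 pitch -0.0094 Fx 5.92 My -1.151
```

Request:
move_arm:
  motion:
    - {"slide":[0.0002,-0.0013,0.0],"yaw":0.0}
    - {"slide":[0.0002,-0.0013,0.0],"yaw":0.0}

```text
time_s: 13.35
eef_pos: [0.5782, -0.1642, 0.0566]
eef_rot: [-1.558, -0.101, 0.104]
wrist_force: [-1.6, 5.8, -2.0]
finger_gap: 0.0148
```

```bash
python3 -c "
from h import *
tipst()"
```

```text
t 13.35 p [ 0.5782 -0.1642  0.0566] jaw 0.1305 down [-0.002  0.01  -1.   ] F [-1.63  5.84 -2.04] M [ 1.255  0.152 -0.056] gap 0.0148 q [ 0.56  0.64 -0.5   1.79  0.38  0.82  0.01]
TIP x -0.1091 y 0.0036 z 0.0218 yawerr 0.0001 pitch -0.0066 Fx 6.00 My -1.264
```

Request:
move_arm:
  motion:
    - {"slide":[0.0002,-0.0013,0.0],"yaw":0.0}
    - {"slide":[0.0002,-0.0013,0.0],"yaw":0.0}
    - {"slide":[0.0002,-0.0013,0.0],"yaw":0.0}
    - {"slide":[0.0002,-0.0013,0.0],"yaw":0.0}
    - {"slide":[0.0002,-0.0013,0.0],"yaw":0.0}

```text
time_s: 13.77
eef_pos: [0.5786, -0.1643, 0.0555]
eef_rot: [-1.55, -0.103, 0.109]
wrist_force: [-0.0, 5.7, -2.7]
finger_gap: 0.0148
```

```bash
python3 -c "
from h import *
tipst()"
```

```text
t 13.77 p [ 0.5786 -0.1643  0.0555] jaw 0.135 down [-0.005  0.018 -1.   ] F [-0.01  5.65 -2.69] M [ 1.193  0.003 -0.102] gap 0.0148 q [ 0.57  0.64 -0.5   1.78  0.38  0.82  0.02]
TIP x -0.1093 y 0.0040 z 0.0221 yawerr 0.0046 pitch 0.0013 Fx 5.60 My -1.183
```

Request:
move_arm:
  motion:
    - {"slide":[0.0002,-0.0013,0.0],"yaw":0.0}
    - {"slide":[0.0002,-0.0013,0.0],"yaw":0.0}
    - {"slide":[0.0002,-0.0013,0.0],"yaw":0.0}
    - {"slide":[0.0002,-0.0013,0.0],"yaw":0.0}

```text
time_s: 14.1
eef_pos: [0.5792, -0.1644, 0.0546]
eef_rot: [-1.544, -0.105, 0.112]
wrist_force: [-0.4, 6.2, -1.8]
finger_gap: 0.0154
```

```bash
python3 -c "
from h import *
tipst()"
```

```text
t 14.1 p [ 0.5792 -0.1644  0.0546] jaw 0.1385 down [-0.006  0.024 -1.   ] F [-0.36  6.23 -1.81] M [ 1.12  -0.086 -0.144] gap 0.0154 q [ 0.57  0.65 -0.51  1.78  0.38  0.83  0.03]
TIP x -0.1094 y 0.0041 z 0.0224 yawerr 0.0081 pitch 0.0076 Fx 6.22 My -1.099
```

Request:
move_arm:
  motion:
    - {"slide":[0.0002,-0.0014,0.0],"yaw":-0.001}
    - {"slide":[0.0002,-0.0014,0.0],"yaw":-0.001}
    - {"slide":[0.0002,-0.0014,0.0],"yaw":-0.001}
    - {"slide":[0.0002,-0.0014,0.0],"yaw":-0.001}
    - {"slide":[0.0002,-0.0014,0.0],"yaw":-0.001}
    - {"slide":[0.0002,-0.0014,0.0],"yaw":-0.001}

```text
time_s: 14.6
eef_pos: [0.5793, -0.1646, 0.0527]
eef_rot: [-1.534, -0.102, 0.114]
wrist_force: [-0.9, 5.4, -3.4]
finger_gap: 0.015
```

```bash
python3 -c "
from h import *
tipst()"
```

```text
t 14.6 p [ 0.5793 -0.1646  0.0527] jaw 0.1383 down [-0.01   0.034 -0.999] F [-0.89  5.39 -3.44] M [ 1.11  -0.017 -0.146] gap 0.015 q [ 0.58  0.65 -0.51  1.77  0.37  0.83  0.04]
TIP x -0.1097 y 0.0040 z 0.0224 yawerr 0.0080 pitch 0.0177 Fx 5.46 My -1.098
```

Request:
move_arm:
  motion:
    - {"slide":[0.0,0.001,0.0],"yaw":0.0}
    - {"slide":[-0.0004,0.003,0.0],"yaw":0.0}
    - {"slide":[-0.0005,0.004,0.0],"yaw":0.0}
    - {"slide":[-0.0005,0.004,0.0],"yaw":0.0}
    - {"slide":[0.0,0.0,0.0],"yaw":0.0}

```text
time_s: 15.02
eef_pos: [0.578, -0.1552, 0.0529]
eef_rot: [-1.538, -0.101, 0.112]
wrist_force: [1.6, 1.1, -0.7]
finger_gap: 0.015
```

```bash
python3 -c "
from h import *
tipst()"
```

```text
t 15.02 p [ 0.578  -0.1552  0.0529] jaw 0.1362 down [-0.009  0.03  -1.   ] F [ 1.56  1.06 -0.73] M [-0.021 -0.034  0.028] gap 0.015 q [ 0.56  0.65 -0.51  1.78  0.37  0.82  0.02]
TIP x -0.1002 y 0.0037 z 0.0219 yawerr 0.0058 pitch 0.0136 Fx 0.84 My 0.025
```

Unloaded (moment about 0). Lifting out.

Request:
move_arm:
  motion:
    - {"slide":[0.0,0.0,0.005],"yaw":0.0}
    - {"slide":[0.0,0.0,0.01],"yaw":0.0}
    - {"slide":[0.0,0.0,0.015],"yaw":0.0}
    - {"slide":[0.0,0.0,0.02],"yaw":0.0}
    - {"slide":[0.0,0.0,0.02],"yaw":0.0}
    - {"slide":[0.0,0.0,0.015],"yaw":0.0}
    - {"slide":[0.0,0.0,0.0],"yaw":0.0}

```text
time_s: 15.6
eef_pos: [0.5774, -0.156, 0.1454]
eef_rot: [-1.54, -0.101, 0.112]
wrist_force: [0.5, 0.2, -0.8]
finger_gap: 0.015
```

Run:
```python
from h import *
tipst();t=cap('top')
im=cv2.cvtColor(t['pixels'],cv2.COLOR_RGB2BGR)
cv2.imwrite('pics/j.png',cv2.resize(im[150:260,130:285],(775,550),interpolation=cv2.INTER_CUBIC))
```

```text
t 15.6 p [ 0.5774 -0.156   0.1454] jaw 0.1365 down [-0.009  0.028 -1.   ] F [ 0.53  0.22 -0.82] M [-0.024 -0.173 -0.001] gap 0.015 q [ 0.6   0.53 -0.56  1.72  0.3   0.99  0.07]
TIP x -0.1009 y 0.0044 z 0.1140 yawerr 0.0061 pitch 0.0120 Fx 0.15 My 0.046
```

View pics/j.png

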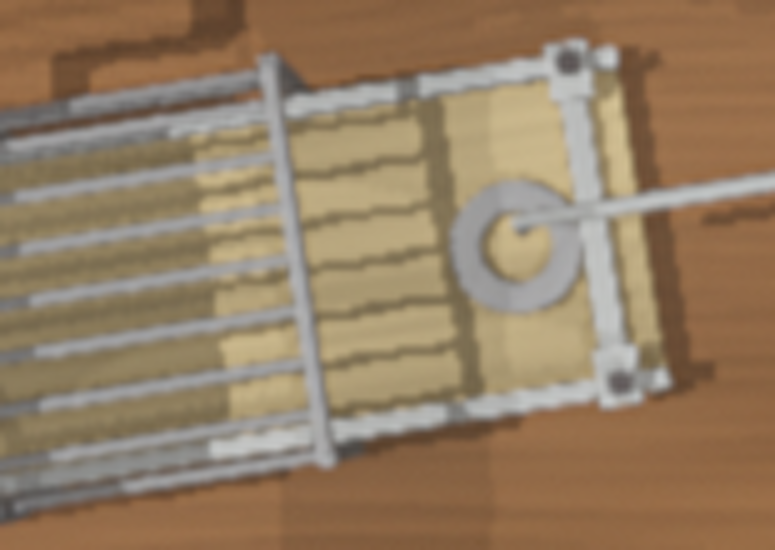

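Request:
move_arm:
  motion:
    - {"slide":[0.0,-0.01,0.0],"yaw":-0.05}
    - {"slide":[0.0,-0.015,0.0],"yaw":-0.1}
    - {"slide":[0.0,-0.015,0.0],"yaw":-0.12}
    - {"slide":[0.0,-0.015,0.0],"yaw":-0.12}
    - {"slide":[-0.004,-0.015,0.0],"yaw":-0.12}
    - {"slide":[-0.004,-0.015,0.0],"yaw":-0.12}
    - {"slide":[-0.004,-0.015,0.0],"yaw":-0.12}
    - {"slide":[-0.004,-0.015,0.0],"yaw":-0.12}

```text
time_s: 16.32
eef_pos: [0.5583, -0.2711, 0.1399]
eef_rot: [-1.456, 0.59, -0.592]
wrist_force: [0.4, 0.1, -0.8]
finger_gap: 0.0149
```

Request:
move_arm:
  motion:
    - {"slide":[-0.004,-0.01,0.0],"yaw":-0.12}
    - {"slide":[-0.004,-0.01,0.0],"yaw":-0.12}
    - {"slide":[-0.004,-0.01,0.0],"yaw":-0.12}
    - {"slide":[-0.004,-0.01,0.0],"yaw":-0.12}
    - {"slide":[-0.004,-0.01,0.0],"yaw":-0.12}
    - {"slide":[0.0,0.0,0.0],"yaw":-0.1}
    - {"slide":[0.0,0.0,0.0],"yaw":-0.05}
    - {"slide":[0.0,0.0,0.0],"yaw":0.0}

```text
time_s: 16.98
eef_pos: [0.5293, -0.3291, 0.1319]
eef_rot: [-1.192, 1.191, -1.195]
wrist_force: [-0.2, 0.1, -0.7]
finger_gap: 0.0151
```

```bash
python3 -c "
from h import *
tipst()"
```

```text
t 16.98 p [ 0.5293 -0.3291  0.1319] jaw -1.5549 down [ 0.018  0.015 -1.   ] F [-0.24  0.11 -0.67] M [-0.025  0.074 -0.008] gap 0.0151 q [ 0.58  0.51 -0.13  1.71  0.05  0.91 -1.11]
TIP x -0.4740 y -0.1118 z 0.0986 yawerr -1.6853 pitch 0.0017 Fx 0.14 My 0.015
```

Request:
move_arm:
  motion:
    - {"slide":[0.0,-0.006,0.0],"yaw":-0.08}
    - {"slide":[0.0,-0.006,0.0],"yaw":-0.08}
    - {"slide":[0.0,-0.005,0.0],"yaw":-0.06}
    - {"slide":[0.0,0.0,-0.01],"yaw":-0.02}
    - {"slide":[0.0,0.0,0.0],"yaw":0.0}
    - {"slide":[0.0,0.0,0.0],"yaw":0.0}

```text
time_s: 17.48
eef_pos: [0.5274, -0.3445, 0.1169]
eef_rot: [-1.075, 1.366, -1.365]
wrist_force: [0.0, 0.4, -0.7]
finger_gap: 0.0149
```

```bash
python3 -c "
from h import *
tipst()"
```

```text
t 17.48 p [ 0.5274 -0.3445  0.1169] jaw -1.7914 down [ 0.016  0.013 -1.   ] F [ 0.    0.4  -0.69] M [-0.038  0.062  0.051] gap 0.0149 q [ 0.56  0.54 -0.06  1.71  0.02  0.89 -1.3 ]
TIP x -0.5319 y -0.0977 z 0.0825 yawerr -1.9218 pitch -0.0042 Fx 0.39 My 0.030
```

Request:
move_arm:
  motion:
    - {"slide":[0.004,-0.002,-0.008],"yaw":-0.006}
    - {"slide":[0.0,0.0,-0.01],"yaw":0.0}
    - {"slide":[0.0,0.0,-0.004],"yaw":0.0}
    - {"slide":[0.0,0.0,0.0],"yaw":0.0}
    - {"slide":[0.0,0.0,0.0],"yaw":0.0}

```text
time_s: 17.9
eef_pos: [0.5314, -0.3446, 0.0906]
eef_rot: [-1.075, 1.368, -1.361]
wrist_force: [0.4, 0.8, -0.2]
finger_gap: 0.0152
```

```bash
python3 -c "
from h import *
tipst()"
```

```text
t 17.9 p [ 0.5314 -0.3446  0.0906] jaw -1.7905 down [ 0.014  0.016 -1.   ] F [ 0.44  0.84 -0.19] M [ 0.037  0.05  -0.022] gap 0.0152 q [ 0.56  0.58 -0.06  1.71  0.02  0.85 -1.3 ]
TIP x -0.5324 y -0.1017 z 0.0557 yawerr -1.9209 pitch -0.0070 Fx 0.77 My -0.043
```

Request:
move_arm:
  motion:
    - {"slide":[0.0,-0.002,-0.004],"yaw":-0.008}
    - {"slide":[0.0,0.0,-0.006],"yaw":0.0}
    - {"slide":[0.0,0.0,-0.005],"yaw":0.0}
    - {"slide":[0.0,0.0,0.0],"yaw":0.0}
    - {"slide":[0.0,0.0,0.0],"yaw":0.0}

```text
time_s: 18.32
eef_pos: [0.5315, -0.347, 0.0743]
eef_rot: [-1.071, 1.373, -1.368]
wrist_force: [0.4, 1.0, 0.1]
finger_gap: 0.015
```

```bash
python3 -c "
from h import *
tipst()"
```

```text
t 18.32 p [ 0.5315 -0.347   0.0743] jaw -1.7989 down [ 0.014  0.015 -1.   ] F [0.38 1.04 0.08] M [-0.022  0.085 -0.026] gap 0.015 q [ 0.56  0.6  -0.06  1.72  0.02  0.82 -1.31]
TIP x -0.5362 y -0.1010 z 0.0395 yawerr -1.9293 pitch -0.0065 Fx 0.98 My 0.010
```

Aligned within 1 mm and 1 mrad of the take-off pose, so I'll lower to the seat.

Request:
move_arm:
  motion:
    - {"slide":[0.0,0.0005,-0.004],"yaw":0.0}
    - {"slide":[0.0,0.0,-0.004],"yaw":0.0}
    - {"slide":[0.0,0.0,-0.003],"yaw":0.0}
    - {"slide":[0.0,0.0,0.0],"yaw":0.0}

```text
time_s: 18.65
eef_pos: [0.5317, -0.3464, 0.0627]
eef_rot: [-1.07, 1.373, -1.368]
wrist_force: [0.3, 0.7, -0.8]
finger_gap: 0.015
```

```bash
python3 -c "
from h import *
tipst()"
```

```text
t 18.65 p [ 0.5317 -0.3464  0.0627] jaw -1.7988 down [ 0.015  0.015 -1.   ] F [ 0.28  0.67 -0.82] M [ 0.017 -0.008  0.075] gap 0.015 q [ 0.56  0.61 -0.06  1.73  0.02  0.8  -1.31]
TIP x -0.5357 y -0.1012 z 0.0280 yawerr -1.9292 pitch -0.0058 Fx 0.62 My -0.016
```

Request:
move_arm:
  motion:
    - {"slide":[0.0,0.0,-0.0015],"yaw":0.0}
    - {"slide":[0.0,0.0,0.0],"yaw":0.0}

```text
time_s: 18.82
eef_pos: [0.5318, -0.3465, 0.061]
eef_rot: [-1.07, 1.372, -1.368]
wrist_force: [-0.1, -0.5, -0.7]
finger_gap: 0.0148
```

```bash
python3 -c "
from h import *
tipst()"
```

```text
t 18.82 p [ 0.5318 -0.3465  0.061 ] jaw -1.7987 down [ 0.015  0.015 -1.   ] F [-0.1  -0.52 -0.65] M [-0.028  0.064  0.027] gap 0.0148 q [ 0.56  0.62 -0.06  1.73  0.02  0.79 -1.31]
TIP x -0.5357 y -0.1014 z 0.0263 yawerr -1.9290 pitch -0.0056 Fx -0.50 My 0.019
```

Request:
move_arm:
  motion:
    - {"slide":[0.0,0.0,0.0],"yaw":0.0}
    - {"slide":[0.0,0.0,0.0],"yaw":0.0}
    - {"slide":[0.0,0.0,0.0],"yaw":0.0}
    - {"slide":[0.0,0.0,0.0],"yaw":0.0}
    - {"slide":[0.0,0.0,0.0],"yaw":0.0}
    - {"slide":[0.0,0.0,0.0],"yaw":0.0}
    - {"slide":[0.0,0.0,0.0],"yaw":0.0}
    - {"slide":[0.0,0.0,0.0],"yaw":0.0}
  fingers: 1

```text
time_s: 19.48
eef_pos: [0.5326, -0.347, 0.0622]
eef_rot: [-1.069, 1.371, -1.37]
wrist_force: [-0.4, -0.3, 0.8]
finger_gap: 0.0857
```

```bash
python3 -c "
from h import *
tipst()"
```

```text
t 19.48 p [ 0.5326 -0.347   0.0622] jaw -1.7988 down [ 0.017  0.014 -1.   ] F [-0.4  -0.28  0.79] M [0.006 0.033 0.003] gap 0.0857 q [ 0.56  0.62 -0.06  1.73  0.02  0.79 -1.31]
TIP x -0.5364 y -0.1021 z 0.0279 yawerr -1.9291 pitch -0.0035 Fx -0.22 My -0.010
```

Released. I'll retreat straight up and look.

Request:
move_arm:
  motion:
    - {"slide":[0.0,0.0,0.008],"yaw":0.0}
    - {"slide":[0.0,0.0,0.015],"yaw":0.0}
    - {"slide":[0.0,0.0,0.02],"yaw":0.0}
    - {"slide":[0.0,0.0,0.03],"yaw":0.0}
    - {"slide":[0.0,0.0,0.03],"yaw":0.0}
    - {"slide":[0.0,-0.01,0.03],"yaw":0.0}
    - {"slide":[-0.02,-0.02,0.02],"yaw":0.0}
    - {"slide":[-0.02,-0.02,0.0],"yaw":0.0}

```text
time_s: 20.15
eef_pos: [0.4946, -0.3898, 0.2238]
eef_rot: [-1.073, 1.366, -1.357]
wrist_force: [0.3, -0.6, 0.2]
finger_gap: 0.0855
```

Request:
move_arm:
  motion:
    - {"slide":[-0.03,-0.02,0.0],"yaw":0.0}
    - {"slide":[-0.03,-0.02,0.0],"yaw":0.0}
    - {"slide":[-0.03,-0.02,0.0],"yaw":0.0}
    - {"slide":[-0.02,-0.02,0.0],"yaw":0.0}
    - {"slide":[-0.01,-0.01,0.0],"yaw":0.0}
    - {"slide":[0.0,0.0,0.0],"yaw":0.0}
    - {"slide":[0.0,0.0,0.0],"yaw":0.0}

```text
time_s: 20.73
eef_pos: [0.3645, -0.4883, 0.2333]
eef_rot: [-1.071, 1.36, -1.372]
wrist_force: [0.8, -0.3, -0.8]
finger_gap: 0.0856
```

Run:
```python
from h import *
st();t=cap('top','k.png');s=cap('side','ks.png')
old=cv2.imread('pics/top0.png');new=cv2.imread('pics/k.png')
f=lambda i,b:cv2.resize(i[b[1]:b[3],b[0]:b[2]],(390,300),interpolation=cv2.INTER_CUBIC)
b=(335,115,435,245);r=(180,150,285,230)
side=cv2.imread('pics/ks.png')
m=np.zeros((600,800,3),np.uint8)
m[:300,:390]=f(old,b);m[:300,400:790]=f(new,b);m[300:,:390]=f(new,(70,80,390,280));m[300:,400:790]=f(side,(150,90,350,250))
cv2.imwrite('pics/l.png',m)
```

```text
t 20.73 p [ 0.3645 -0.4883  0.2333] jaw -1.7934 down [ 0.023  0.009 -1.   ] F [ 0.76 -0.35 -0.81] M [-0.006 -0.042  0.056] gap 0.0856 q [ 0.87  0.39 -0.01  1.65 -0.02  1.1  -0.92]
```

View pics/l.png

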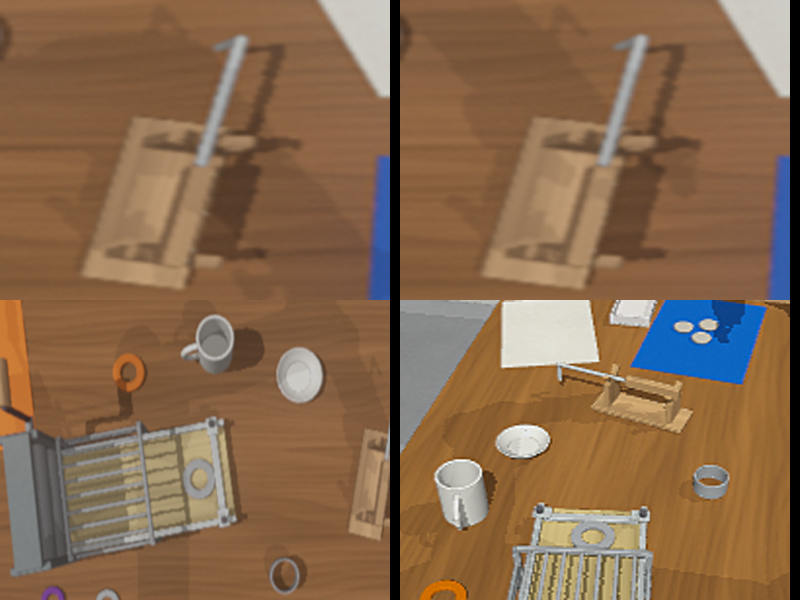

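The rod lies in its rest as before: the hook bend is at (240,40) in the old crop and the same place in the new one. The ring lies flat against the stop, and the bystanders have not moved. Handing in.

```bash
python3 -c "
from plant import bot
print(bot.finish_job())"
```

```text
the job is handed in; nothing more can be done
None
```

The ring is out from under the guard and lying against the end stop, and the rod is back in its rest. I handed the job in at about 21 s of the 70 s allowed; it gives no verdict.

- **Drawing the ring:** I lowered the hook into the hole of the larger grey ring and drew it along the bed with about 1–2 N of drag. It met the stop with the hook tip at press x of about -0.108 m.
- **Light pull:** The wrist force along the pull read about 5.5–6.2 N over roughly 1.4 s. This includes about 1 N of friction and noise of around 1 N. No reading came near 14 N, though I only read the force at the end of each short move.
- **Last pictures:** The ring lies flat against the stop. The rod matches its start picture in the rest, and the take-off and release poses agreed within about 1 mm and 1 mrad. The mug, dish and cutter look unmoved by eye, and the arm is clear of everything.
- **Drift during the pull:** The hand tilted by about 0.03 rad while pulling, as moves cannot correct tilt. It had no visible effect on the ring or on reseating the rod. No check failed.

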